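Fit a brake return spring

ROBOT

A 6-joint arm with a two-finger parallel gripper is mounted at the origin on the work surface. World frame = base frame: x ahead of the robot, y to its left, z up, the work surface at z = 0. Lengths are in m, angles in rad, forces in N, time in s.
With the tool pointing down it reaches from about 0.425 to 0.95 m from the base axis. Payload 3.5 kg.
Tool frame: the origin (TCP) lies at the very end of the fingers, on their centre line; the grasp point (between the pads) lies 19 mm behind it; z points along the fingers, y is the direction in which the jaws open and shut (so a half turn about z gives the same grasp; the last joint's range is limited). The gripper opens to 85 mm and grips with 20 to 120 N. Pads are 22 mm wide; open, the fingers measure 114 mm over their backs; the gripper's body (76 mm by 85 mm) begins 54 mm behind the grasp point. The pads swing forward as they close: fully open they stand 13 mm farther back than shut.
Start: joints at [-1.373, 0.286, 1.577, -0, 1.279, -0.15], TCP at [0.23, -0.635, 0.231] pointing down, gripper open.
Joint ranges: [-2.77, 2.77], [-0.9, 2.22], [0.21, 2.48], [-1.53, 4.67], [0.24, 2.81], [-2.84, 2.84]. Speed limits (rad/s): [2.79, 2.79, 3.14, 3.14, 3.14, 3.14].

INTERFACE

Orientations are given as a unit quaternion [x, y, z, w].
In Python, from plant import ctrl, eyes, ticket gives the robot as it stands.
- The arm moves only by the tool send_rows, never from a script. Its arguments are lists of equal length, an entry for each row: "translation": the shift along the tool's x, y, z in units of 30 mm (1.0 is 30 mm), a list of three; "rotation": the turn, a rotation vector about the tool's x, y, z in units of 5 degrees (1.0 is 5 degrees), a list of three; "grip": the finger opening in mm, from 0 to 85.4. A call has 1 to 5 rows; each row shifts and turns the commanded pose from where the row before left it, along the tool's axes as they then stand; what a row does not reach is not made up. A row lasts 1/8 s, in which the tool goes at most 62.5 mm and 10.7 degrees, less where a joint would pass 70% of its speed; a pose out of reach is approached as far as the arm can. A call is refused whole if a number of a shift passes 1 or a number of a turn 1, either way. A call with a gripper value outside its range is refused whole. The fingers move at their own pace and stop on an object; "squeeze" is the grip in N (left out, the last holds). Time passes only in rows, so rows that do not move let the fingers close. It gives the time, the measured TCP pose, the force and the opening at its end, in the units of the state.
- ctrl.get_state(): the state, without advancing time (a new reading comes with each control period).
- eyes.read_camera(name): name is "scene" or "top" or "wrist"; returns a dict with "image" (384x512x3 uint8, blue, green, red), "mtx" (3x3 intrinsics, pixels), "xyz" and "orientation" of the camera in the world; the wrist camera has in their place "hand_eye" (4x4, takes a point from camera to tool coordinates, whose origin is the TCP and whose axes are the flange's). Camera axes: x right, y down, z forward; pixel columns grow to the right and rows downward; lengths in m; the calibration is good to about 2 mm. A picture is of the moment at which its call begins: read the wrist's pose just before it. There is no depth.
- ticket.sign_off(): hands the job in, once; it reports no verdict.
The state is a dict: "time": time; "qpos": joint angles; "dq": joint speeds; "joint_efforts": joint torques, N m; "eef_pos": TCP position; "tcp_rot": TCP orientation; "contact_force": force on the tool from outside, world axes, zero at the start; "wrist_torque": the same for the moment, N m; "opening": opening from 0.0 (shut) to 1.0 (fully open).
Only numpy, scipy, OpenCV 4.12 (cv2) and the standard library are available. Lean on these libraries where they do the work, as an engineer would, in place of code of your own. Each camera call takes 0.05 s, during which the arm holds its last target. There are 200 camera calls.

TASK

Take the return spring from its blue cradle, push its hook fully down into the hole in the yellow shoe end of the brake, then stretch the spring and drop its eye over the brass post so that it sits under the post's head, and let go. Feel for the hole, gently: do not force anything against the brake, do not overstretch the spring, and leave the other things on the bench alone.

Things in the scene. Friction and masses are not known exactly. Their poses are not given: they have to be found in the camera images.
- brake: Fixed brake: dark round backing plate, 220 mm across, 20 mm thick, flat on the bench. Origin: centre of its underside; z up; x runs from the shoe to the post, both on y = 0. On it: yellow shoe block with a hole, steel spring rest and brass post; elsewhere nothing rises over 28 mm above the bench. More than 38 N in all on the brake (hook, eye and fingers together) counts as forcing it.
- hole_mark (a point): Zero mark of the shoe adjuster, level with the top of the yellow block, 45 mm above the bench; brake's axes. The setting is not measured: the centre of the hole lies 3 to 21 mm from this point towards the post, on y = 0. The block (40 mm along x, from 24 before to 16 mm past the hole; 30 wide, 25 high) does not move in use. Hole: oblong, 10 mm along x, 13 along y, 25 deep, upright, 1 mm chamfer.
- rest (a point): Middle of the floor of the steel spring rest on the brake, 45 mm above the bench, 75 mm from the zero mark towards the post: the coil lies on it, between two cheeks 22 mm apart and 6 mm high; the rest is 6 mm thick along x.
- post_seat (a point): On the axis of the upright brass post, at the height (53 mm above the bench) of the eye's centre when it is seated. Post: collar 22 mm across, its top (on which the eye rests) 2.5 mm below this point; above it a neck 9 mm across; head 12 mm across and 3.5 mm thick, its underside 4 mm and its top 7.5 mm above this point.
- hook_foot (a point): Lowest point of the spring's hook, a round-ended steel pin 7 mm across pointing down. Axes: x along the spring from hook to eye, z up. The spring's centre line is 24 mm above this point; coil 16 mm across, from 8 to 76 mm along x, its underside 16 mm above this point: fully in, the hook is 16 mm deep and the coil lies on block and rest. Spring: about 85 g, 136 mm long at rest.
- spring_mid (a point): A point to take the spring by: on its centre line, on the coil, 38 mm from the hook's pin along x, clear of the cradle's saddles. Grip across the coil (along the spring's y): 16 mm wide, 16 mm high.
- sleeve (a point): Centre of the orange grip sleeve at the eye end of the spring: 24 mm along x, 14 mm wide (y), 16 mm high; 92 mm from the hook's pin when unstretched, 28 mm short of the eye's centre. It moves with the eye. Axes as the spring's.
- eye (a point): Centre of the eye: a flat steel ring lying level, opening 16 mm, wire 4.4 mm thick, at the height of the spring's centre line, 120 mm from the hook's pin when unstretched. Axes as the spring's.
- spring_end (a joint): How far the spring is stretched, in m: 0 as it lies; about 0.008 to 0.032 when fitted; 0.042 is overstretched (stop at 0.045). The pull is 3 N at once and grows by 2.2 N per 10 mm.
- cradle: Blue plastic cradle, fixed, 150 x 60 mm, 56 mm high; origin at the centre of its underside, z up, x along the spring. The spring lies loose on two saddles (7 mm thick, 45 mm before and 7 mm past the origin along x), hook down, pin 64 mm before the origin, foot 32 mm and centre line 56 mm above the bench. Lift it straight up.
- bearing: Bystander: steel bearing ring, 62 mm across, 18 mm high. Origin at the centre of its underside.
- tin: Bystander: green tin, 60 mm across, 90 mm high. Origin at the centre of its underside.
- carton: Bystander: blue carton 70 x 110 x 55 mm high. Origin at the centre of its underside.
- mug: Bystander: white mug, 80 mm across, 90 mm high. Origin at the centre of its underside.
- cylinder_part: Bystander: aluminium wheel cylinder, 48 mm across, 75 mm high. Origin at the centre of its underside.
- cleaner: Bystander: green cleaner bottle, 72 mm across, 200 mm high. Origin at the centre of its underside.
- driver: Bystander: screwdriver lying on the bench, origin on its underside.
There are look-alikes about, which are no part of the job. Leave any purple look-alike of the part that bears hook_foot alone.

How it is judged:
By the outcome, as a careful person would: the job done as asked, in the order asked, and still so for the second after the job is handed in, with the robot touching nothing.
It also fails if it takes over 61 s, if anything falls off the work surface, if the arm or the gripper's body presses on something with over 40 N, if the wrist force passes 120 N, or if a joint passes its speed limit or range.

## Working session

There is one attempt and no reset: what is moved stays moved. The work goes in short steps, Python scripts to look and compute and a tool call to move; the robot and the scene stay as the last step left them, time stands still between calls to the robot, and variables do not carry over. Pictures are saved under pics/ and viewed, about 8 in all and at most 12, crops included, and the job is handed in when it is done.

Besides the shell and the picture viewer there is one more tool, called after ">>>" by a JSON object that holds its "method" and its "body". send_rows: Moves the arm, as the interface text tells. Its arguments: {"type":"object","properties":{"translation":{"type":"array"},"rotation":{"type":"array"},"grip":{"type":"array"},"squeeze":{"type":"number"}},"required":["translation","rotation","grip"]}

```bash
mkdir -p pics; ls; cat > h.py <<'E'
import numpy as np, cv2
from scipy.spatial.transform import Rotation as R
from plant import ctrl, eyes, ticket
def cam(n):
    s=ctrl.get_state(); c=eyes.read_camera(n)
    if n=="wrist":
        T=np.eye(4); T[:3,:3]=R.from_quat(s["tcp_rot"]).as_matrix(); T[:3,3]=s["eef_pos"]
        T=T@np.array(c["hand_eye"]); c["Rm"]=T[:3,:3]; c["p"]=T[:3,3]
    else:
        c["Rm"]=R.from_quat(c["orientation"]).as_matrix(); c["p"]=np.array(c["xyz"])
    c["K"]=np.array(c["mtx"]); return c
def ray(c,uv,z):
    d=c["Rm"]@np.linalg.inv(c["K"])@np.array([uv[0],uv[1],1.0]); return c["p"]+d*(z-c["p"][2])/d[2]
def proj(c,P):
    q=c["K"]@(c["Rm"].T@(np.array(P)-c["p"])); return q[:2]/q[2]
def tri(c1,uv1,c2,uv2):
    A=[];b=[]
    M=np.zeros((3,3));v=np.zeros(3)
    for c,uv in((c1,uv1),(c2,uv2)):
        d=c["Rm"]@np.linalg.inv(c["K"])@np.array([uv[0],uv[1],1.0]);d/=np.linalg.norm(d)
        Q=np.eye(3)-np.outer(d,d);M+=Q;v+=Q@c["p"]
    return np.linalg.solve(M,v)
E
python3 - <<'E'
from h import *
import pickle
cs={n:cam(n) for n in("top","scene","wrist")}
pickle.dump(cs,open("cs.pkl","wb"))
for n,c in cs.items(): print(n,c["p"].round(3),c["Rm"].round(2).tolist(),c["K"][0,0])
cv2.imwrite("pics/a.png",cv2.resize(cs["top"]["image"],(800,600),interpolation=cv2.INTER_CUBIC))
cv2.imwrite("pics/b.png",cv2.resize(cs["scene"]["image"],(800,600),interpolation=cv2.INTER_CUBIC))
s=ctrl.get_state();print(s)
E
```

```text
pics
top [ 0.315 -0.008  1.13 ] [[-0.03, -0.99, 0.14], [-1.0, 0.03, 0.01], [-0.01, -0.14, -0.99]] 387.6988216329889
scene [1.057 1.056 0.904] [[-0.87, 0.27, -0.41], [0.49, 0.51, -0.71], [0.01, -0.82, -0.58]] 479.7329317238124
wrist [ 0.304 -0.607  0.373] [[0.34, -0.89, -0.29], [-0.94, -0.33, -0.1], [-0.0, 0.31, -0.95]] 345.28397230620135
{'time': 0.15, 'qpos': array([-1.37302128e+00,  2.87006784e-01,  1.57789426e+00,  3.58717716e-06,
        1.27863857e+00, -1.50001469e-01]), 'dq': array([-3.03133570e-04, -2.05294922e-03, -2.45053311e-03, -3.65447712e-04,
        2.54722364e-03,  4.57780397e-05]), 'joint_efforts': array([-1.18725457e-03, -4.06604719e+01, -2.93142575e+01, -2.54039278e-04,
        3.94545961e-03, -6.56620315e-06]), 'eef_pos': array([ 0.22996538, -0.63404109,  0.23020621]), 'tcp_rot': array([ 9.84919116e-01,  1.73012677e-01, -2.15344746e-05, -9.73241808e-04]), 'contact_force': array([ 0.14346035, -0.30784736, -0.36769382]), 'wrist_torque': array([-0.01504548, -0.02082688,  0.03343723]), 'opening': 0.9999787186353135}
```

View pics/a.png

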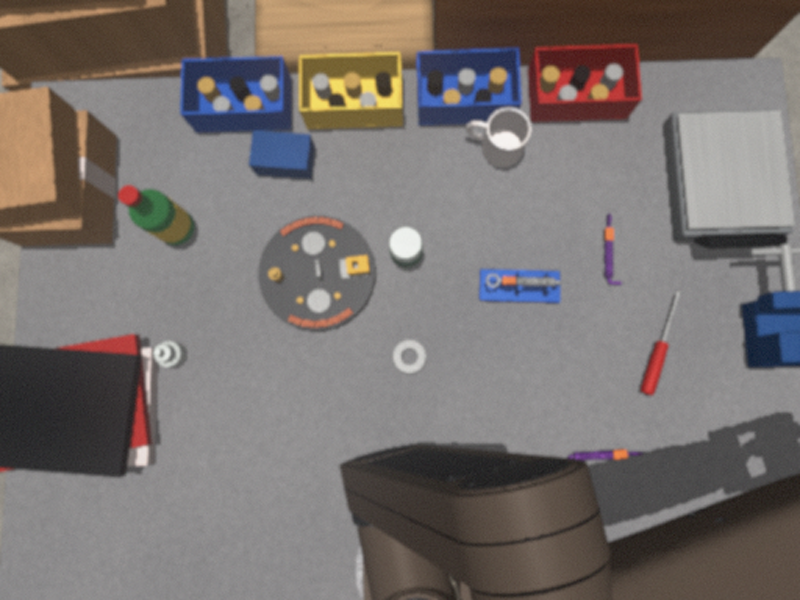

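View pics/b.png

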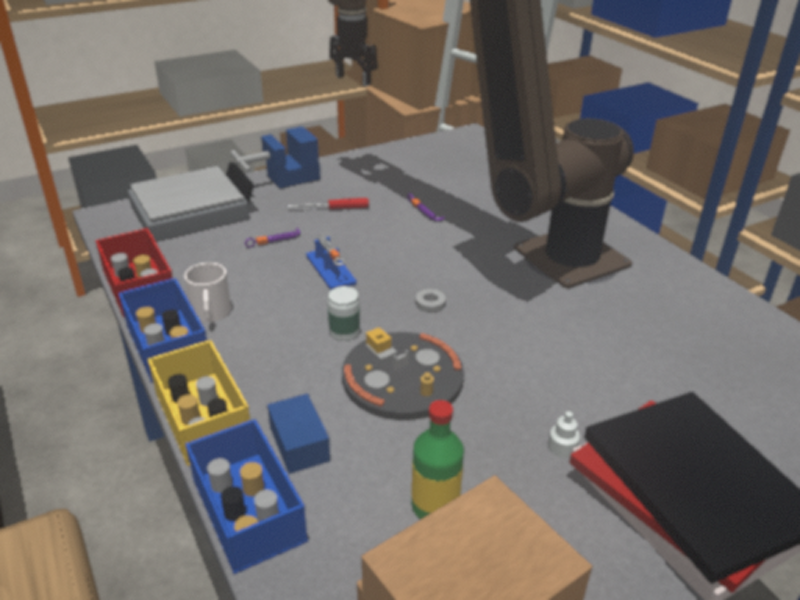

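Top view (800x600 scale): the blue cradle is at (520,286), with the eye to the left at (492,282) and the hook to the right at (556,283). The brake is at (317,272), with the yellow shoe at (357,265), the brass post at (275,274) and the rest at (318,268). Candidates for the spring: purple ones at (609,250) and (605,455), and the steel one with an orange sleeve in the blue cradle at (520,283). Only the last lies in the blue cradle and is not purple, so it is the one meant.

```bash
python3 - <<'E'
from h import *
import pickle
cs=pickle.load(open("cs.pkl","rb"));c=cs["top"];k=512/800
for n,uv,z in(("cradle",(520,286),.028),("eye",(492,282),.056),("sleeve",(508,282),.056),("hook",(556,283),.056),("post",(275,274),.06),("shoe",(357,265),.045),("plate",(317,272),.02),("tin",(405,246),.09),("bear",(409,357),.018)):
    print(n,ray(c,(uv[0]*k,uv[1]*k),z).round(3))
im=c["image"]
a=cv2.resize(im[150:210,290:370],None,fx=5,fy=5,interpolation=cv2.INTER_CUBIC)
b=cv2.resize(im[130:220,160:250],None,fx=4.4,fy=4.4,interpolation=cv2.INTER_CUBIC)
h=max(a.shape[0],b.shape[0]);o=np.zeros((h,800,3),np.uint8);o[:a.shape[0],:400]=a;o[:b.shape[0],400:400+b.shape[1]]=b
cv2.imwrite("pics/c.png",o)
E
```

```text
cradle [ 0.499 -0.207  0.028]
eye [ 0.503 -0.152  0.056]
sleeve [ 0.502 -0.181  0.056]
hook [ 0.498 -0.266  0.056]
post [0.528 0.238 0.06 ]
shoe [0.543 0.091 0.045]
plate [0.538 0.169 0.02 ]
tin [0.565 0.002 0.09 ]
bear [0.375 0.001 0.018]
```

View pics/c.png

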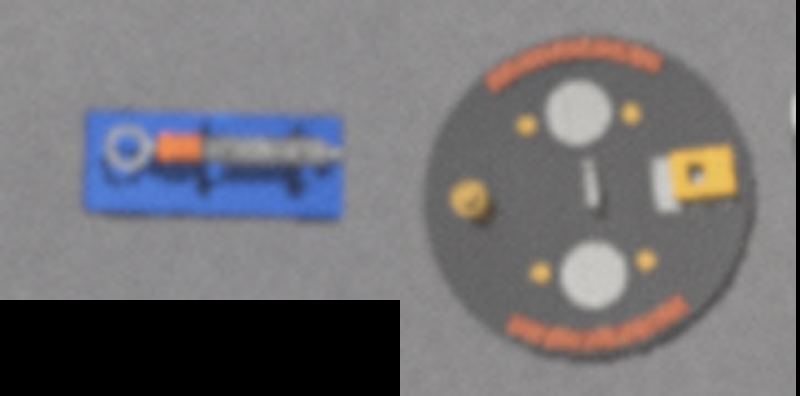

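The enlarged crop confirms it: the steel spring with the orange sleeve lies in the blue cradle, eye left at (128,148) and hook right at (335,152). On the brake, the hole is at (695,172) and the post at (470,198). Next I'll plan a viewing move.

```bash
cat >> h.py <<'E'
def plan(xyz,yaw,n,start=None):
    s=ctrl.get_state(); p=np.array(s["eef_pos"]) if start is None else np.array(start[0]); 
    M0=R.from_quat(s["tcp_rot"]).as_matrix() if start is None else start[1]
    Mt=(R.from_euler("z",yaw,degrees=True)*R.from_euler("x",180,degrees=True)).as_matrix()
    rv=R.from_matrix(M0.T@Mt).as_rotvec()/np.radians(5)/n
    rv=rv.round(3); d=(np.array(xyz)-p)/n; M=M0; T=[]
    for i in range(n):
        T.append((M.T@d/.03).round(2).tolist()); p=p+M@np.array(T[-1])*.03
        M=M@R.from_rotvec(rv*np.radians(5)).as_matrix()
    for i in range(0,n,5): print(T[i:i+5])
    print("rot/row",rv.tolist(),"end",p.round(4))
    return p,M
def st():
    s=ctrl.get_state(); M=R.from_quat(s["tcp_rot"]).as_matrix()
    print("t",s["time"],"tcp",np.round(s["eef_pos"],4),"yaw",np.degrees(np.arctan2(M[1,0],M[0,0])).round(2),"z",M[:,2].round(4),"F",np.round(s["contact_force"],1),"op",round(s["opening"],3)); return s
E
python3 -c "
from h import *
plan([.50,-.30,.21],90,15)"
```

```text
[[0.82, -0.49, 0.05], [0.85, -0.43, 0.05], [0.89, -0.35, 0.05], [0.91, -0.28, 0.05], [0.93, -0.21, 0.05]]
[[0.95, -0.13, 0.05], [0.95, -0.05, 0.05], [0.95, 0.03, 0.05], [0.95, 0.1, 0.05], [0.94, 0.18, 0.05]]
[[0.92, 0.26, 0.05], [0.9, 0.33, 0.05], [0.87, 0.4, 0.05], [0.83, 0.47, 0.05], [0.79, 0.54, 0.05]]
rot/row [-0.001, -0.001, -0.934] end [ 0.5001 -0.2997  0.208 ]
```

>>> {"method": "send_rows", "body": {"translation": [[0.82,-0.49,0.05],[0.85,-0.43,0.05],[0.89,-0.35,0.05],[0.91,-0.28,0.05],[0.93,-0.21,0.05]], "rotation": [[0,0,-0.934],[0,0,-0.934],[0,0,-0.934],[0,0,-0.934],[0,0,-0.934]], "grip": [85,85,85,85,85]}}

```text
time: 0.78
eef_pos: [0.3204, -0.5223, 0.2233]
tcp_rot: [0.929, 0.37, 0.0, -0.0]
contact_force: [0.4, 0.1, 0.3]
opening: 0.995
```

>>> {"method": "send_rows", "body": {"translation": [[0.95,-0.13,0.05],[0.95,-0.05,0.05],[0.95,0.03,0.05],[0.95,0.1,0.05],[0.94,0.18,0.05]], "rotation": [[0,0,-0.934],[0,0,-0.934],[0,0,-0.934],[0,0,-0.934],[0,0,-0.934]], "grip": [85,85,85,85,85]}}

```text
time: 1.4
eef_pos: [0.4104, -0.4109, 0.2159]
tcp_rot: [0.835, 0.55, 0.0, -0.0]
contact_force: [0.8, 0.2, 0.1]
opening: 0.996
```

>>> {"method": "send_rows", "body": {"translation": [[0.92,0.26,0.05],[0.9,0.33,0.05],[0.87,0.4,0.05],[0.83,0.47,0.05],[0.79,0.54,0.05]], "rotation": [[0,0,-0.934],[0,0,-0.934],[0,0,-0.934],[0,0,-0.934],[0,0,-0.934]], "grip": [85,85,85,85,85]}}

```text
time: 2.02
eef_pos: [0.5005, -0.2993, 0.2084]
tcp_rot: [0.706, 0.708, -0.0, -0.0]
contact_force: [-0.5, 0.8, 0.1]
opening: 0.993
```

```bash
python3 - <<'E'
from h import *
import pickle
st();c=cam("wrist");st();pickle.dump(c,open("w1.pkl","wb"))
cv2.imwrite("pics/d.png",cv2.resize(c["image"],(800,600),interpolation=cv2.INTER_CUBIC))
E
```

```text
t 2.025 tcp [ 0.5005 -0.2993  0.2084] yaw 90.13 z [-5.e-04  4.e-04 -1.e+00] F [-0.5  0.8  0.1] op 0.993
t 2.075 tcp [ 0.5021 -0.2967  0.2081] yaw 90.35 z [ 6.0e-04  2.7e-03 -1.0e+00] F [1.2 1.8 0.1] op 0.995
```

View pics/d.png

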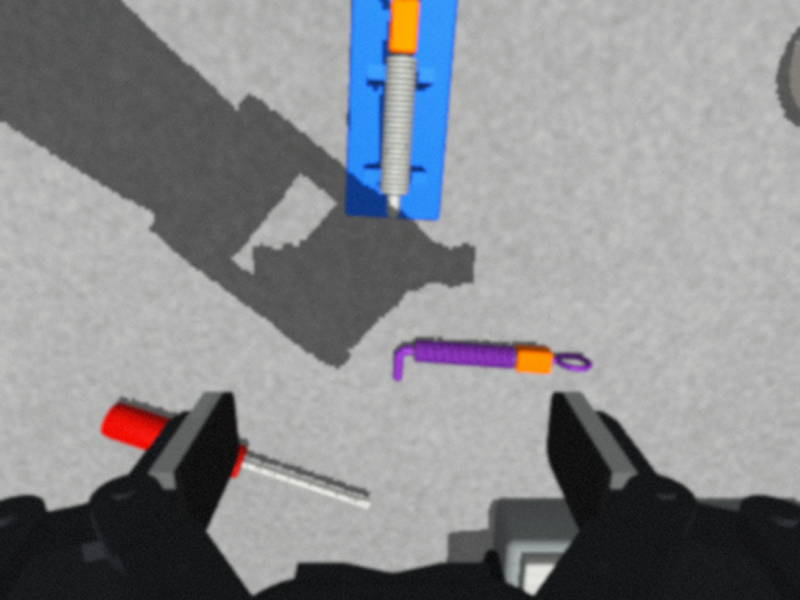

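The wrist picture shows the steel spring in the cradle: coil from (401,55) to (396,192), hook pin at (394,208), orange sleeve at the top edge. A purple look-alike lies at (480,355), well away. I'll move nearer, settle and measure.

>>> {"method": "send_rows", "body": {"translation": [[0.6,0,0],[0.8,0,0],[0.6,0,0],[0,0,0],[0,0,0]], "rotation": [[0,0,0],[0,0,0],[0,0,0],[0,0,0],[0,0,0]], "grip": [60,50,40,40,40]}}

```text
time: 2.7
eef_pos: [0.5002, -0.2405, 0.2091]
tcp_rot: [0.707, 0.707, -0.0, 0.0]
contact_force: [0.1, 0.4, -0.5]
opening: 0.464
```

```bash
python3 - <<'E'
from h import *
import pickle
st();c=cam("wrist");st();pickle.dump(c,open("w2.pkl","wb"))
im=c["image"];hsv=cv2.cvtColor(im,cv2.COLOR_BGR2HSV)
m=cv2.inRange(hsv,(5,150,120),(25,255,255))
for q in cv2.findContours(m,0,2)[0]:
    if cv2.contourArea(q)>60: 
        b=cv2.boxPoints(cv2.minAreaRect(q)); print("orange",cv2.contourArea(q),[ (x.round(1).tolist(),ray(c,x,.060).round(4).tolist()) for x in b])
m=cv2.inRange(hsv,(100,150,50),(125,255,255))
q=max(cv2.findContours(m,0,2)[0],key=cv2.contourArea);print("cradle",cv2.minAreaRect(q))
cv2.imwrite("pics/e.png",cv2.resize(im[0:330,100:420],None,fx=1.8,fy=1.8,interpolation=cv2.INTER_CUBIC))
E
```

```text
t 2.7 tcp [ 0.5002 -0.2405  0.2091] yaw 89.98 z [ 4.e-04 -7.e-04 -1.e+00] F [ 0.1  0.4 -0.5] op 0.464
t 2.75 tcp [ 0.5002 -0.2407  0.2091] yaw 89.95 z [ 3.e-04 -6.e-04 -1.e+00] F [-0.3 -0.2 -0.1] op 0.464
orange 97.5 [([339.0, 269.0], [0.5851, -0.3392, 0.06]), ([348.0, 269.0], [0.5938, -0.3392, 0.06]), ([348.0, 284.0], [0.5952, -0.3559, 0.06]), ([339.0, 284.0], [0.5864, -0.3559, 0.06])]
orange 425.5 [([248.1999969482422, 110.80000305175781], [0.498, -0.1898, 0.06]), ([250.1999969482422, 80.5999984741211], [0.4997, -0.1658, 0.06]), ([265.79998779296875, 81.69999694824219], [0.5123, -0.1666, 0.06]), ([263.79998779296875, 111.9000015258789], [0.511, -0.1906, 0.06])]
cradle ((255.09385681152344, 117.3107681274414), (64.12334442138672, 154.37306213378906), 3.1798300743103027)
```

View pics/e.png

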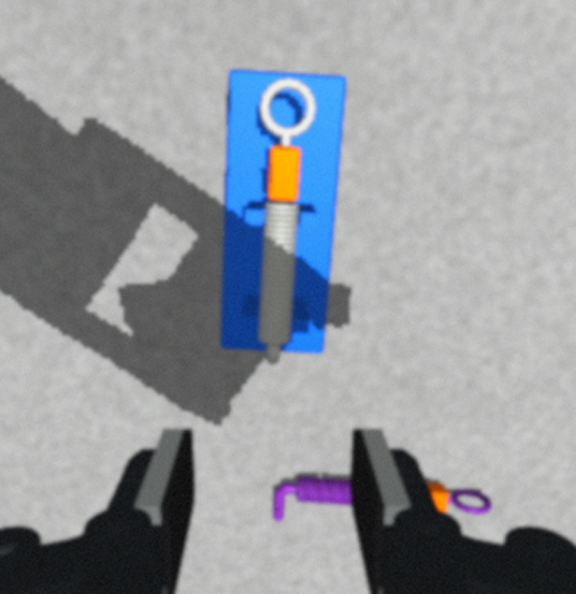

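```bash
python3 - <<'E'
from h import *
import pickle
c=pickle.load(open("w2.pkl","rb"))
f=lambda x,y,z:ray(c,(100+x/1.8,y/1.8),z)
e=f(287.5,108,.056+.0022);p=f(273,351,.056);s=ray(c,(257,96.3),.064)
ce=f(281,202,.062);c8=f(275,345,.060)
for n,v in(("eye",e),("pin",p),("sleeve",s),("coilend76/sleeve80",ce),("coil8",c8)):print(n,v.round(4))
d=e-p;print(np.linalg.norm(d[:2]),np.degrees(np.arctan2(d[1],d[0])))
d=(e-s);print(np.degrees(np.arctan2(d[1],d[0])),np.linalg.norm(d[:2]))
u=(e-p)[:2];u/=np.linalg.norm(u);print("mid from eye",e[:2]-u*.082)
E
```

```text
eye [ 0.5073 -0.1501  0.0582]
pin [ 0.501  -0.2651  0.056 ]
sleeve [ 0.5052 -0.1779  0.064 ]
coilend76/sleeve80 [ 0.5046 -0.1907  0.062 ]
coil8 [ 0.5019 -0.2606  0.06  ]
0.1151818701193197 86.83609412591876
85.62115565454937 0.02785184901877436
mid from eye [ 0.50279407 -0.23198277]
```

```bash
python3 - <<'E'
from h import *
import pickle
c=pickle.load(open("w2.pkl","rb"))
M=(R.from_euler("z",89.97,degrees=True)*R.from_euler("x",180,degrees=True)).as_matrix();t=np.array([.5002,-.2406,.2091])
for o in([0,0,0],[0,.0198,0],[0,-.0198,0],[.011,.0198,0],[.011,-.0198,0],[.011,.0198,-.006],[.011,-.0198,-.006]):
    u=proj(c,t+M@np.array(o));print(o,u.round(1),((u-[100,0])*1.8).round(0))
p,M=plan([.5028,-.2316,.080],86.8,6)
plan([.5028,-.2316,.040],86.8,3,(p,M))
E
```

```text
[0, 0, 0] [251.  254.1] [272. 457.]
[0, 0.0198, 0] [293.6 254.1] [349. 457.]
[0, -0.0198, 0] [208.3 254.1] [195. 457.]
[0.011, 0.0198, 0] [294.6 232.5] [350. 418.]
[0.011, -0.0198, 0] [207.4 232.5] [193. 418.]
[0.011, 0.0198, -0.006] [296.2 238.4] [353. 429.]
[0.011, -0.0198, -0.006] [205.7 238.4] [190. 429.]
[[0.05, 0.01, 0.72], [0.05, 0.01, 0.72], [0.05, 0.01, 0.72], [0.05, 0.01, 0.72], [0.05, 0.01, 0.72]]
[[0.05, 0.01, 0.72]]
rot/row [0.001, 0.001, 0.105] end [ 0.5022 -0.2318  0.0795]
[[0.0, 0.01, 0.44], [0.0, 0.01, 0.44], [0.0, 0.01, 0.44]]
rot/row [-0.001, 0.0, 0.0] end [ 0.5031 -0.2319  0.0399]
```

>>> {"method": "send_rows", "body": {"translation": [[0.05,0.01,0.72],[0.05,0.01,0.72],[0.05,0.01,0.72],[0.05,0.01,0.72],[0.05,0.02,0.72]], "rotation": [[0,0,0.105],[0,0,0.105],[0,0,0.105],[0,0,0.105],[0,0,0.105]], "grip": [40,40,40,40,40]}}

```text
time: 3.38
eef_pos: [0.5022, -0.2337, 0.1002]
tcp_rot: [0.724, 0.69, -0.0, 0.0]
contact_force: [0.7, -0.1, -0.6]
opening: 0.467
```

>>> {"method": "send_rows", "body": {"translation": [[0.05,0.02,0.72],[0,0.01,0.5],[0,0.01,0.5],[0,0,0.32],[0,0,0]], "rotation": [[0,0,0.105],[0,0,0],[0,0,0],[0,0,0],[0,0,0]], "grip": [40,40,40,40,40]}}

```text
time: 4.0
eef_pos: [0.5031, -0.2312, 0.0389]
tcp_rot: [0.726, 0.687, -0.0, -0.001]
contact_force: [0.2, -0.3, -0.4]
opening: 0.468
```

>>> {"method": "send_rows", "body": {"translation": [[0,0,0],[0,0,0],[0,0,0],[0,0,0],[0,0,0]], "rotation": [[0,0,0],[0,0,0],[0,0,0],[0,0,0],[0,0,0]], "grip": [24,12,12,12,12], "squeeze": 45}}

```text
time: 4.62
eef_pos: [0.5036, -0.2317, 0.0405]
tcp_rot: [0.726, 0.687, -0.0, 0.0]
contact_force: [-2.9, 0.6, 5.3]
opening: 0.176
```

```bash
python3 - <<'E'
from h import *
st()
p,M=plan([.5036,-.2317,.145],86.8,5)
plan([.45,.12,.21],96,15,(p,M))
E
```

```text
t 4.625 tcp [ 0.5036 -0.2317  0.0405] yaw 86.84 z [ 3.e-04 -5.e-04 -1.e+00] F [-2.9  0.6  5.3] op 0.176
[[-0.0, -0.0, -0.7], [-0.0, -0.0, -0.7], [-0.0, -0.0, -0.7], [-0.0, -0.0, -0.7], [-0.0, -0.0, -0.7]]
rot/row [0.001, 0.001, 0.001] end [ 0.5036 -0.2316  0.1455]
[[0.77, -0.16, -0.14], [0.78, -0.15, -0.14], [0.78, -0.15, -0.14], [0.78, -0.14, -0.14], [0.78, -0.13, -0.14]]
[[0.78, -0.12, -0.14], [0.78, -0.11, -0.14], [0.78, -0.1, -0.14], [0.78, -0.1, -0.14], [0.79, -0.09, -0.14]]
[[0.79, -0.08, -0.14], [0.79, -0.07, -0.14], [0.79, -0.06, -0.14], [0.79, -0.05, -0.14], [0.79, -0.04, -0.14]]
rot/row [-0.0, 0.0, -0.123] end [0.4502 0.1203 0.2085]
```

>>> {"method": "send_rows", "body": {"translation": [[0,0,-0.4],[0,0,-0.7],[0,0,-0.8],[0,0,-0.8],[0,0,-0.8]], "rotation": [[0,0,0],[0,0,0],[0,0,0],[0,0,0],[0,0,0]], "grip": [12,12,12,12,12]}}

```text
time: 5.25
eef_pos: [0.5035, -0.2312, 0.1456]
tcp_rot: [0.726, 0.687, 0.0, 0.0]
contact_force: [1.0, 0.1, -0.8]
opening: 0.178
```

>>> {"method": "send_rows", "body": {"translation": [[0.4,-0.16,-0.14],[0.78,-0.15,-0.14],[0.78,-0.15,-0.14],[0.78,-0.14,-0.14],[0.78,-0.13,-0.14]], "rotation": [[0,0,-0.123],[0,0,-0.123],[0,0,-0.123],[0,0,-0.123],[0,0,-0.123]], "grip": [12,12,12,12,12]}}

```text
time: 5.88
eef_pos: [0.4842, -0.1228, 0.1654]
tcp_rot: [0.707, 0.707, -0.0, -0.0]
contact_force: [0.7, 1.2, -0.5]
opening: 0.181
```

>>> {"method": "send_rows", "body": {"translation": [[0.78,-0.12,-0.14],[0.78,-0.11,-0.14],[0.78,-0.1,-0.14],[0.78,-0.1,-0.14],[0.79,-0.09,-0.14]], "rotation": [[0,0,-0.123],[0,0,-0.123],[0,0,-0.123],[0,0,-0.123],[0,0,-0.123]], "grip": [12,12,12,12,12]}}

```text
time: 6.5
eef_pos: [0.466, -0.0061, 0.1864]
tcp_rot: [0.688, 0.726, -0.0, -0.0]
contact_force: [-0.1, -0.2, -1.1]
opening: 0.178
```

>>> {"method": "send_rows", "body": {"translation": [[0.79,-0.08,-0.14],[0.79,-0.07,-0.14],[0.79,-0.06,-0.14],[0.79,-0.05,-0.14],[0.79,-0.04,-0.14]], "rotation": [[0,0,-0.123],[0,0,-0.123],[0,0,-0.123],[0,0,-0.123],[0,0,-0.123]], "grip": [12,12,12,12,12]}}

```text
time: 7.12
eef_pos: [0.4481, 0.1112, 0.2074]
tcp_rot: [0.668, 0.744, -0.0, -0.0]
contact_force: [-0.2, 0.1, -0.4]
opening: 0.181
```

>>> {"method": "send_rows", "body": {"translation": [[0.38,0,0],[0,0,0],[0,0,0],[0,0,0]], "rotation": [[0,0,0],[0,0,0],[0,0,0],[0,0,0]], "grip": [12,12,12,12]}}

```text
time: 7.62
eef_pos: [0.4481, 0.1202, 0.2074]
tcp_rot: [0.669, 0.743, -0.0, -0.0]
contact_force: [0.5, -0.1, -1.1]
opening: 0.174
```

```bash
python3 - <<'E'
from h import *
import pickle
st();c=cam("wrist");st();pickle.dump(c,open("w3.pkl","wb"))
cv2.imwrite("pics/f.png",cv2.resize(c["image"],(800,600),interpolation=cv2.INTER_CUBIC))
E
```

```text
t 7.625 tcp [0.4481 0.1202 0.2074] yaw 96.0 z [-3.e-04 -2.e-04 -1.e+00] F [ 0.5 -0.1 -1.1] op 0.174
t 7.675 tcp [0.4481 0.1202 0.2075] yaw 95.99 z [-3.e-04 -2.e-04 -1.e+00] F [ 0.5  0.1 -0.8] op 0.175
```

View pics/f.png

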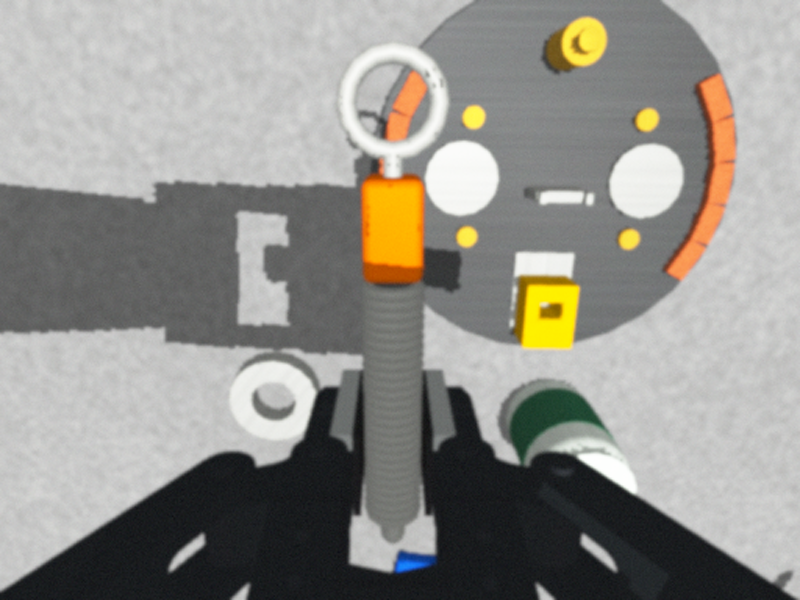

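The wrist picture shows the spring held straight: eye (392,100), sleeve (393,230), hook pin (393,532). On the brake, the hole is at (550,311), rest (565,197), post head (591,41) and block (547,312). I'll extract sharper numbers from crops by mask.

```bash
python3 - <<'E'
from h import *
import pickle
c=pickle.load(open("w3.pkl","rb"));im=c["image"];k=.64
t=np.array([.4481,.1202,.2074]);M=(R.from_euler("z",96,degrees=True)*R.from_euler("x",180,degrees=True)).as_matrix()
tf=lambda P:(M.T@(P-t)).round(4)
ex=(392*k,100*k)
print("eye tool",tf(ray(c,ex,t[2]+.016)),"sleeve far/near edges",tf(ray(c,(393*k,174*k),t[2]+.024)),tf(ray(c,(393*k,268*k),t[2]+.024)),"pin",tf(ray(c,(393*k,525*k),t[2]+.016)))
g=cv2.cvtColor(im,cv2.COLOR_BGR2GRAY)
# hole: dark within yellow block
hsv=cv2.cvtColor(im,cv2.COLOR_BGR2HSV)
y=cv2.inRange(hsv,(22,150,170),(35,255,255))
q=[q for q in cv2.findContours(y,cv2.RETR_CCOMP,cv2.CHAIN_APPROX_NONE)[0] if cv2.contourArea(q)>20]
for a in q: print("yellow",cv2.contourArea(a),[np.round(v,1) for v in cv2.minAreaRect(a)],cv2.boundingRect(a))
h=(550*k,311*k);P=(591*k,41*k)
print("hole",ray(c,h,.045).round(4),"post",ray(c,P,.0605).round(4))
A=cv2.resize(im[160:230,320:380],None,fx=6.5,fy=6.5,interpolation=cv2.INTER_CUBIC)
B=cv2.resize(im[0:70,345:405],None,fx=6.5,fy=6.5,interpolation=cv2.INTER_CUBIC)
cv2.imwrite("pics/g.png",np.hstack([A,B]))
E
```

```text
eye tool [ 0.0825 -0.0001 -0.016 ] sleeve far/near edges [ 0.0672  0.0002 -0.024 ] [ 0.0462  0.0002 -0.024 ] pin [-0.0325  0.0003 -0.016 ]
yellow 1308.5 [array([351.6, 201.9]), array([34.1, 42.7]), np.float64(5.4)] (333, 181, 38, 42)
yellow 125.5 [array([352. , 197.5]), array([14., 11.]), np.float64(0.0)] (345, 192, 15, 12)
yellow 96.0 [array([402. , 152.5]), array([10.6, 12. ]), np.float64(45.0)] (396, 147, 13, 12)
yellow 98.0 [array([298., 151.]), array([11.3, 11.3]), np.float64(45.0)] (293, 145, 12, 13)
yellow 463.0 [array([251.5, 134.5]), array([27., 29.]), np.float64(90.0)] (237, 121, 30, 28)
yellow 123.5 [array([413.5,  76.5]), array([12.1, 13.9]), np.float64(26.6)] (407, 70, 14, 14)
yellow 112.0 [array([302.5,  74. ]), array([12., 11.]), np.float64(90.0)] (297, 68, 12, 13)
yellow 617.0 [array([373. ,  26.5]), array([28.1, 28.8]), np.float64(71.6)] (359, 12, 29, 30)
yellow 66.5 [array([369.1,  29.4]), array([13.9,  8. ]), np.float64(70.0)] (365, 22, 11, 14)
hole [0.5458 0.0985 0.045 ] post [0.5331 0.2444 0.0605]
```

View pics/g.png

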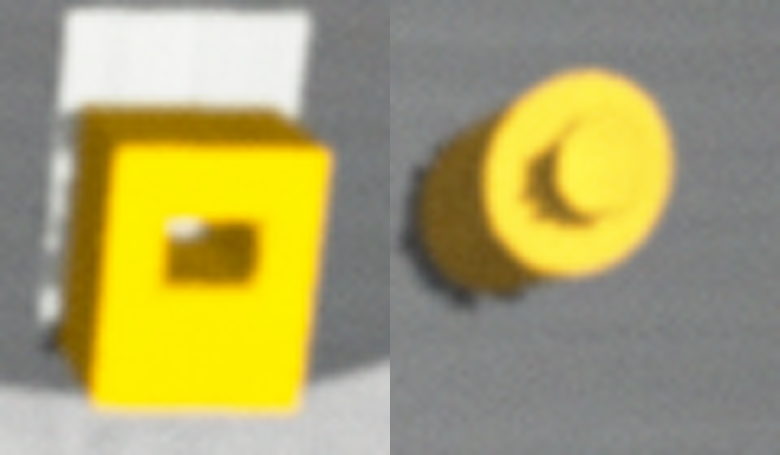

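```bash
python3 - <<'E'
from h import *
import pickle
c=pickle.load(open("w3.pkl","rb"))
A=lambda x,y:ray(c,(320+x/6.5-.4,160+y/6.5-.4),.045)
b=[A(112,146),A(332,150),A(300,408),A(90,405)]
print(np.round(b,4).tolist())
far=(b[0]+b[1])/2;near=(b[2]+b[3])/2;d=far-near
ang=lambda d:np.degrees(np.arctan2(d[1],d[0])).round(2)
print("block len",np.linalg.norm(d),ang(d),"w",np.linalg.norm(b[0]-b[1]))
h=A(211,251.5);h2=far-d*.4;P=ray(c,(345+208/6.5-.4,165/6.5-.4),.0605)
print("hole",h.round(4),h2.round(4),"post",P.round(4),np.linalg.norm((P-h)[:2]),ang(P-h),ang(P-h2))
top=pickle.load(open("cs.pkl","rb"))["top"]
Q=lambda x,y,z:ray(top,(160+(x-400)/4.4-.4,130+y/4.4-.4),z)
print("top: hole",Q(696,173,.045).round(4),"post",Q(468,198,.0605).round(4))
E
```

```text
[[0.5286, 0.1135, 0.045], [0.5599, 0.1162, 0.045], [0.5636, 0.0764, 0.045], [0.5327, 0.0736, 0.045]]
block len 0.03998228342630361 95.54 w 0.031369438085389854
hole [0.5457 0.0993 0.045 ] [0.5458 0.0989 0.045 ] post [0.5317 0.2451 0.0605] 0.1465601656595091 95.52 95.53
top: hole [0.5455 0.0959 0.045 ] post [0.5302 0.2407 0.0605]
```

```bash
python3 - <<'E'
from h import *
p,M=plan([.5421,.1363,.10],95.52,5)
plan([.5421,.1363,.059],95.52,4,(p,M))
E
```

```text
[[0.04, 0.63, 0.72], [0.04, 0.63, 0.72], [0.04, 0.63, 0.72], [0.04, 0.63, 0.72], [0.05, 0.63, 0.72]]
rot/row [-0.001, 0.0, 0.019] end [0.5415 0.136  0.0995]
[[0.0, 0.01, 0.34], [0.0, 0.01, 0.34], [0.0, 0.01, 0.34], [0.0, 0.01, 0.34]]
rot/row [0.0, 0.0, -0.0] end [0.5427 0.1361 0.0587]
```

>>> {"method": "send_rows", "body": {"translation": [[0.04,0.63,0.72],[0.04,0.63,0.72],[0.04,0.63,0.72],[0.04,0.63,0.72],[0.05,0.63,0.72]], "rotation": [[0,0,0.019],[0,0,0.019],[0,0,0.019],[0,0,0.019],[0,0,0.019]], "grip": [12,12,12,12,12]}}

```text
time: 8.3
eef_pos: [0.5423, 0.1362, 0.0988]
tcp_rot: [0.672, 0.74, -0.0, 0.0]
contact_force: [0.6, -0.2, 0.7]
opening: 0.177
```

>>> {"method": "send_rows", "body": {"translation": [[0,0.01,0.4],[0,0.01,0.4],[0,0,0.34],[0,0,0.2],[0,0,0]], "rotation": [[0,0,0],[0,0,0],[0,0,0],[0,0,0],[0,0,0]], "grip": [12,12,12,12,12]}}

```text
time: 8.93
eef_pos: [0.5416, 0.1367, 0.0592]
tcp_rot: [0.672, 0.741, -0.0, -0.0]
contact_force: [0.6, -0.8, -1.8]
opening: 0.179
```

```bash
python3 - <<'E'
from h import *
import pickle
s=st();c=cam("wrist");sc=cam("scene");im=c["image"]
M=R.from_quat(s["tcp_rot"]).as_matrix()
t=np.array(s["eef_pos"]);u=M[:,0]
h=np.array([.5457,.099]);print("offset of pin est from hole in tool",(M.T@np.r_[h-t[:2],0]))
A=cv2.resize(im,(640,480));
q=sc["image"];w=proj(sc,[.54,.14,.06]);x,y=int(w[0]),int(w[1]);B=cv2.resize(q[y-60:y+60,x-80:x+80],(640,480),interpolation=cv2.INTER_CUBIC)
cv2.imwrite("pics/i.png",cv2.resize(np.hstack([A,B]),(800,300)) )
cv2.imwrite("pics/j.png",B)
E
```

```text
t 8.925 tcp [0.5416 0.1367 0.0592] yaw 95.58 z [-6.e-04 -1.e-04 -1.e+00] F [ 0.6 -0.8 -1.8] op 0.179
offset of pin est from hole in tool [-3.79516637e-02  3.79694464e-04 -2.67119816e-07]
```

View pics/j.png

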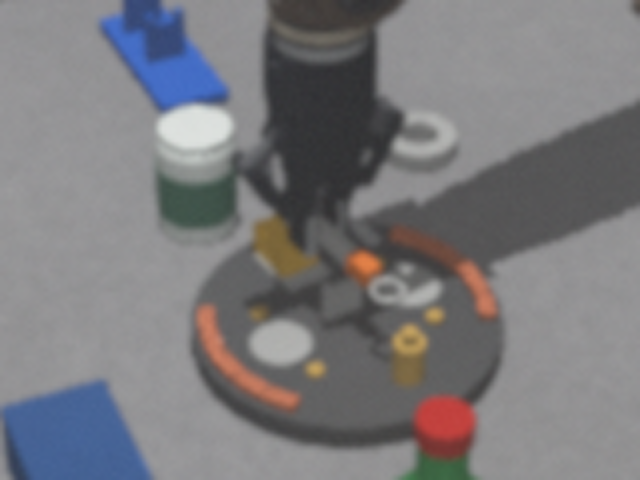

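The scene crop shows the spring held level over the brake: orange sleeve (365,265), eye (388,290), post (410,350) and clear. Now I'll feel downwards slowly.

>>> {"method": "send_rows", "body": {"translation": [[0,0.01,0.05],[0,0,0.05],[0,0,0.05],[0,0,0.05]], "rotation": [[0,0,0],[0,0,0],[0,0,0],[0,0,0]], "grip": [12,12,12,12]}}

```text
time: 9.52
eef_pos: [0.5423, 0.1368, 0.0533]
tcp_rot: [0.672, 0.741, -0.0, -0.0]
contact_force: [-0.5, -0.2, -0.5]
opening: 0.178
```

>>> {"method": "send_rows", "body": {"translation": [[0,0,0.05],[0,0,0.04],[0,0,0]], "rotation": [[0,0,0],[0,0,0],[0,0,0]], "grip": [12,12,12]}}

```text
time: 9.9
eef_pos: [0.5422, 0.1368, 0.0506]
tcp_rot: [0.672, 0.741, -0.0, -0.0]
contact_force: [0.6, 0.2, -1.6]
opening: 0.177
```

>>> {"method": "send_rows", "body": {"translation": [[0,0,0.04],[0,0,0.04],[0,0,0.04],[0,0,0]], "rotation": [[0,0,0],[0,0,0],[0,0,0],[0,0,0]], "grip": [12,12,12,12]}}

```text
time: 10.4
eef_pos: [0.5422, 0.1368, 0.0469]
tcp_rot: [0.672, 0.741, -0.0, -0.0]
contact_force: [0.6, -0.5, -0.8]
opening: 0.176
```

No force, so the hook is entering the hole. Continuing down.

>>> {"method": "send_rows", "body": {"translation": [[0,0,0.06],[0,0,0.06],[0,0,0.06],[0,0,0]], "rotation": [[0,0,0],[0,0,0],[0,0,0],[0,0,0]], "grip": [12,12,12,12]}}

```text
time: 10.9
eef_pos: [0.5422, 0.1368, 0.0415]
tcp_rot: [0.672, 0.741, -0.0, -0.0]
contact_force: [-0.2, -0.3, -1.1]
opening: 0.176
```

>>> {"method": "send_rows", "body": {"translation": [[0,0,0.04],[0,0,0.04],[0,0,0.04],[0,0,0]], "rotation": [[0,0,0],[0,0,0],[0,0,0],[0,0,0]], "grip": [12,12,12,12]}}

```text
time: 11.4
eef_pos: [0.5422, 0.1368, 0.038]
tcp_rot: [0.672, 0.741, -0.0, -0.0]
contact_force: [-0.2, 0.8, -1.0]
opening: 0.175
```

>>> {"method": "send_rows", "body": {"translation": [[0,0,0.03],[0,0,0.02],[0,0,0]], "rotation": [[0,0,0],[0,0,0],[0,0,0]], "grip": [12,12,12]}}

```text
time: 11.78
eef_pos: [0.5425, 0.1368, 0.0374]
tcp_rot: [0.672, 0.741, -0.0, -0.0]
contact_force: [-2.6, 0.0, 5.4]
opening: 0.176
```

>>> {"method": "send_rows", "body": {"translation": [[0,0,0.02],[0,0,0]], "rotation": [[0,0,0],[0,0,0]], "grip": [12,12]}}

```text
time: 12.02
eef_pos: [0.5425, 0.1368, 0.0374]
tcp_rot: [0.672, 0.741, -0.0, -0.0]
contact_force: [-4.1, -1.0, 8.5]
opening: 0.177
```

The hook is seated: contact at TCP z = 0.0374, against 0.037 expected. I'll ease off, release and lift clear to check.

>>> {"method": "send_rows", "body": {"translation": [[0,0,-0.04],[0,0,0],[0,0,0],[0,0,0],[0,0,0]], "rotation": [[0,0,0],[0,0,0],[0,0,0],[0,0,0],[0,0,0]], "grip": [12,20,28,36,40]}}

```text
time: 12.65
eef_pos: [0.5423, 0.1368, 0.0371]
tcp_rot: [0.672, 0.741, -0.0, -0.0]
contact_force: [0.4, -0.4, 0.5]
opening: 0.469
```

>>> {"method": "send_rows", "body": {"translation": [[0,0,-0.5],[0,0,-0.9],[-0.6,0,-0.9],[-0.8,0,-0.5],[0,0,0]], "rotation": [[0,0,0],[0,0,0],[0,0,0],[0,0,0],[0,0,0]], "grip": [40,40,40,40,40]}}

```text
time: 13.28
eef_pos: [0.5482, 0.094, 0.1242]
tcp_rot: [0.673, 0.74, 0.002, 0.002]
contact_force: [0.3, 0.5, -0.9]
opening: 0.468
```

```bash
python3 - <<'E'
from h import *
import pickle
s=st();c=cam("wrist");pickle.dump((c,s),open("w4.pkl","wb"))
cv2.imwrite("pics/k.png",cv2.resize(c["image"][:300,60:460],(800,600),interpolation=cv2.INTER_CUBIC))
E
```

```text
t 13.275 tcp [0.5482 0.094  0.1242] yaw 95.46 z [ 0.0053 -0.     -1.    ] F [ 0.3  0.5 -0.9] op 0.468
```

View pics/k.png

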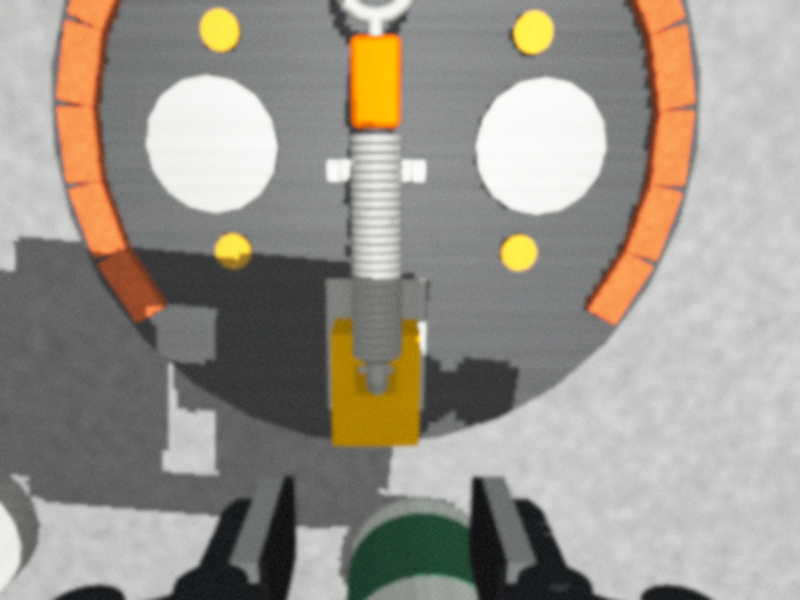

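The picture shows the hook down in the hole at (376,378), the coil in the rest between its cheeks at (376,170), and the sleeve at (376,80). I'll compute the sleeve grasp.

```bash
python3 - <<'E'
from h import *
import pickle
c,s=pickle.load(open("w4.pkl","rb"))
f=lambda x,y,z:ray(c,(60+x/2-.25,y/2-.25),z)
print("sleeve far/near",f(376,34,.061).round(4),f(376,126,.061).round(4))
u=np.array([-.0962,.9954]);h=np.array([.5457,.099]);P=np.array([.5317,.2451])
print("pin expected",h,"from far",f(376,34,.061)[:2]-.104*u,"near",f(376,126,.061)[:2]-.080*u)
print("expected sleeve",h+.092*u)
st();t=h+.0925*u
p,M=plan([t[0],t[1],.10],95.52,5)
plan([t[0],t[1],.039],95.52,4,(p,M))
E
```

```text
sleeve far/near [0.5364 0.2023 0.061 ] [0.5386 0.179  0.061 ]
pin expected [0.5457 0.099 ] from far [0.54639673 0.09877132] near [0.54625926 0.09934489]
expected sleeve [0.5368496 0.1905768]
t 13.325 tcp [0.5471 0.0947 0.1227] yaw 95.5 z [ 2.5e-03  3.0e-04 -1.0e+00] F [-1.3  1.   0.8] op 0.466
[[0.65, -0.01, 0.15], [0.65, -0.01, 0.15], [0.65, -0.01, 0.15], [0.65, -0.01, 0.15], [0.65, -0.01, 0.15]]
rot/row [0.006, -0.0, -0.001] end [0.5363 0.1916 0.1002]
[[-0.0, 0.0, 0.51], [-0.0, 0.0, 0.51], [-0.0, 0.0, 0.51], [-0.0, 0.0, 0.51]]
rot/row [-0.0, -0.0, 0.0] end [0.5363 0.1916 0.039 ]
```

>>> {"method": "send_rows", "body": {"translation": [[0.65,0,0.15],[0.65,0,0.15],[0.65,0,0.15],[0.65,0,0.15],[0.65,0,0.15]], "rotation": [[0,0,0],[0,0,0],[0,0,0],[0,0,0],[0,0,0]], "grip": [40,40,40,40,40]}}

```text
time: 13.95
eef_pos: [0.5366, 0.1938, 0.0982]
tcp_rot: [0.672, 0.741, -0.0, -0.0]
contact_force: [0.2, -0.2, -0.3]
opening: 0.471
```

>>> {"method": "send_rows", "body": {"translation": [[0,0.01,0.5],[0,0.01,0.6],[0,0,0.6],[0,0,0.34],[0,0,0]], "rotation": [[0,0,0],[0,0,0],[0,0,0],[0,0,0],[0,0,0]], "grip": [40,40,40,40,36]}}

```text
time: 14.58
eef_pos: [0.5368, 0.1915, 0.0361]
tcp_rot: [0.672, 0.74, -0.001, -0.001]
contact_force: [0.1, 0.1, 0.2]
opening: 0.42
```

>>> {"method": "send_rows", "body": {"translation": [[0,0,0],[0,0,0],[0,0,0],[0,0,0],[0,0,0]], "rotation": [[0,0,0],[0,0,0],[0,0,0],[0,0,0],[0,0,0]], "grip": [26,18,10,10,10], "squeeze": 70}}

```text
time: 15.2
eef_pos: [0.5382, 0.1922, 0.0384]
tcp_rot: [0.672, 0.741, 0.001, 0.001]
contact_force: [-1.1, -0.1, 4.5]
opening: 0.147
```

```bash
python3 - <<'E'
from h import *
import pickle
s=st();c=cam("wrist");pickle.dump((c,s),open("w5.pkl","wb"))
cv2.imwrite("pics/l.png",cv2.resize(c["image"][:300,60:460],(800,600),interpolation=cv2.INTER_CUBIC))
E
```

```text
t 15.2 tcp [0.5382 0.1922 0.0384] yaw 95.59 z [ 1.7e-03  2.0e-04 -1.0e+00] F [-1.1 -0.1  4.5] op 0.147
```

View pics/l.png

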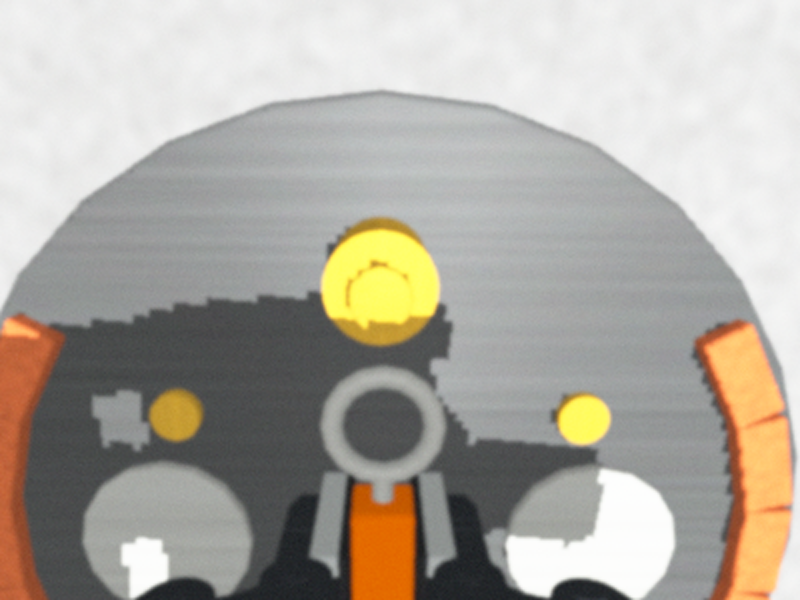

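The picture shows the sleeve gripped, with the eye at (383,424) and the post head at (379,296), nearly in line. I'll compute the stretch path.

```bash
cat > path.py <<'E'
from h import *
import pickle
c,s=pickle.load(open("w5.pkl","rb"))
M=R.from_quat(s["tcp_rot"]).as_matrix();t=np.array(s["eef_pos"])
f=lambda x,y,z:ray(c,(60+x/2-.25,y/2-.25),z)
e=f(383,424,.054);P=f(379.5,296,.0605)
print("eye",e.round(4),"post",P.round(4),"tool diff mm",(M.T@(P-e)*1e3).round(2)); print("eye in tool",(M.T@(e-t)*1e3).round(1))
# plane coords (a along u from pin, z): tcp start
D=(M.T@(P-e))[0]*1e3; a0=92.0+(M.T@(t-e))[0]*1e3+28; z0=t[2]*1e3
print("D",D)
piv=np.array([8,45.])
def pose(th,S):  # tcp in plane for tilt th deg, stretch S
    v=np.array([a0+S,z0])-piv; r=np.radians(th)
    return piv+np.array([v[0]*np.cos(r)-v[1]*np.sin(r),v[0]*np.sin(r)+v[1]*np.cos(r)])
def eye(th,S):
    v=np.array([120+S,53.])-piv; r=np.radians(th)
    return piv+np.array([v[0]*np.cos(r)-v[1]*np.sin(r),v[0]*np.sin(r)+v[1]*np.cos(r)])
def rows(seq):
    for (a,b) in zip(seq[:-1],seq[1:]):
        d=pose(*b)-pose(*a); r=np.radians(a[0])
        x=d[0]*np.cos(r)+d[1]*np.sin(r); z=d[0]*np.sin(r)-d[1]*np.cos(r)
        print(a,"->",b,"T",[round(x/30,3),round(z/30,3)],"ry",round((b[0]-a[0])/5,3),"tcp",pose(*b).round(1),"eye",eye(*b).round(1))
E
python3 - <<'E'
from path import *
rows([(i*1.3,0) for i in range(6)])
rows([(6.5,i*D/5.*1.055) for i in range(6)])
S=D*1.055
rows([(6.5-i*.65,S+(D-S)*i/10) for i in range(11)])
E
```

```text
eye [0.5356 0.2194 0.054 ] post [0.5323 0.2462 0.0605] tool diff mm [27.04 -0.65 -6.5 ]
eye in tool [ 27.3   0.1 -15.6]
D 27.03825441173177
(0.0, 0) -> (1.3, 0) T [np.float64(0.004), np.float64(-0.064)] ry 0.26 tcp [92.8 40.3] eye [119.8  55.5]
(1.3, 0) -> (2.6, 0) T [np.float64(0.004), np.float64(-0.064)] ry 0.26 tcp [92.9 42.3] eye [119.5  58.1]
(2.6, 0) -> (3.9000000000000004, 0) T [np.float64(0.004), np.float64(-0.064)] ry 0.26 tcp [92.9 44.2] eye [119.2  60.6]
(3.9000000000000004, 0) -> (5.2, 0) T [np.float64(0.004), np.float64(-0.064)] ry 0.26 tcp [92.9 46.1] eye [118.8  63.1]
(5.2, 0) -> (6.5, 0) T [np.float64(0.004), np.float64(-0.064)] ry 0.26 tcp [92.9 48.1] eye [118.4  65.6]
(6.5, np.float64(0.0)) -> (6.5, np.float64(5.705071680875403)) T [np.float64(0.19), np.float64(0.0)] ry 0.0 tcp [98.5 48.7] eye [124.   66.3]
(6.5, np.float64(5.705071680875403)) -> (6.5, np.float64(11.410143361750807)) T [np.float64(0.19), np.float64(0.0)] ry 0.0 tcp [104.2  49.3] eye [129.7  66.9]
(6.5, np.float64(11.410143361750807)) -> (6.5, np.float64(17.115215042626208)) T [np.float64(0.19), np.f
[... 1455 characters left out ...]
000000000002, np.float64(27.484385609525344)) T [np.float64(-0.008), np.float64(0.042)] ry -0.13 tcp [120.3  42.2] eye [147.1  57.7]
(1.9500000000000002, np.float64(27.484385609525344)) -> (1.2999999999999998, np.float64(27.33567521026082)) T [np.float64(-0.008), np.float64(0.042)] ry -0.13 tcp [120.1  41. ] eye [147.1  56.2]
(1.2999999999999998, np.float64(27.33567521026082)) -> (0.6499999999999995, np.float64(27.186964810996294)) T [np.float64(-0.008), np.float64(0.042)] ry -0.13 tcp [119.9  39.7] eye [147.1  54.6]
(0.6499999999999995, np.float64(27.186964810996294)) -> (0.0, np.float64(27.03825441173177)) T [np.float64(-0.008), np.float64(0.042)] ry -0.13 tcp [119.7  38.4] eye [147.  53.]
```

>>> {"method": "send_rows", "body": {"translation": [[0.004,0,-0.064],[0.004,0,-0.064],[0.004,0,-0.064],[0.004,0,-0.064],[0.004,0,-0.064]], "rotation": [[0,0.26,0],[0,0.26,0],[0,0.26,0],[0,0.26,0],[0,0.26,0]], "grip": [10,10,10,10,10]}}

```text
time: 15.88
eef_pos: [0.5378, 0.1923, 0.0475]
tcp_rot: [0.671, 0.739, 0.039, -0.042]
contact_force: [1.5, 1.7, 3.7]
opening: 0.145
```

>>> {"method": "send_rows", "body": {"translation": [[0,0,0],[0,0,0]], "rotation": [[0,0,0],[0,0,0]], "grip": [10,10]}}

```text
time: 16.12
eef_pos: [0.5376, 0.192, 0.0471]
tcp_rot: [0.671, 0.74, 0.038, -0.042]
contact_force: [1.1, 0.8, 4.1]
opening: 0.149
```

```bash
python3 -c "
from h import *
s=st();print(np.round(s['wrist_torque'],2))"
```

```text
t 16.125 tcp [0.5376 0.192  0.0471] yaw 95.58 z [-0.0109  0.1122 -0.9936] F [1.1 0.8 4.1] op 0.149
[-0.26 -0.26  0.09]
```

>>> {"method": "send_rows", "body": {"translation": [[0.19,-0.005,-0.005],[0.19,-0.005,-0.005],[0.19,-0.005,-0.005],[0,0,0]], "rotation": [[0,0,0],[0,0,0],[0,0,0],[0,0,0]], "grip": [10,10,10,10]}}

```text
time: 16.62
eef_pos: [0.5353, 0.2082, 0.0488]
tcp_rot: [0.67, 0.74, 0.037, -0.041]
contact_force: [2.9, -5.6, -0.1]
opening: 0.145
```

>>> {"method": "send_rows", "body": {"translation": [[0.19,-0.005,-0.005],[0.19,0,-0.005],[0,0,0],[0,0,0]], "rotation": [[0,0,0],[0,0,0],[0,0,0],[0,0,0]], "grip": [10,10,10,10]}}

```text
time: 17.12
eef_pos: [0.534, 0.2184, 0.0498]
tcp_rot: [0.67, 0.74, 0.036, -0.04]
contact_force: [2.9, -8.9, -0.7]
opening: 0.151
```

```bash
python3 - <<'E'
from h import *
import pickle
s=st();c=cam("wrist");pickle.dump((c,s),open("w6.pkl","wb"))
cv2.imwrite("pics/m.png",cv2.resize(c["image"][80:280,150:350],(600,600),interpolation=cv2.INTER_CUBIC))
E
```

```text
t 17.125 tcp [0.534  0.2184 0.0498] yaw 95.73 z [-0.0113  0.1078 -0.9941] F [ 2.9 -8.9 -0.7] op 0.151
```

View pics/m.png

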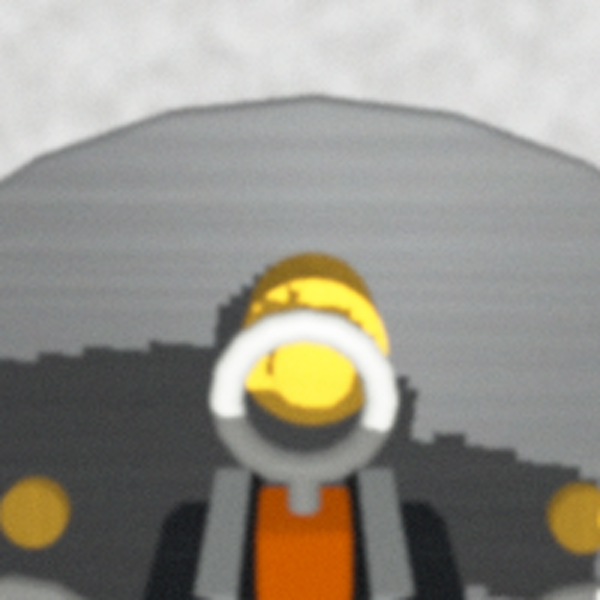

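```bash
python3 - <<'E'
from h import *
import pickle
c,s=pickle.load(open("w6.pkl","rb"))
M=R.from_quat(s["tcp_rot"]).as_matrix();t=np.array(s["eef_pos"])
e=t+M@np.array([.0273,.0001,-.0156]);P=np.array([.5323,.2462,.0605])
g=lambda q:((proj(c,q)-[150,80])*3+1.5).round(0)
print("eye",e.round(4),g(e),"post",g(P))
n=[g(P+.006*np.array([np.cos(a),np.sin(a),0])) for a in np.arange(4)*np.pi/2];print(n)
er=ray(c,(150+305/3-.5,80+396/3-.5),e[2]);pr=ray(c,(150+313/3-.5,80+376/3-.5),.0605)
print("by image eye",er.round(4),"post",pr.round(4)); u=np.array([np.cos(np.radians(95.55)),np.sin(np.radians(95.55))]);v=np.array([u[1],-u[0]])
for E_ in(e,er):
  for P_ in(P,pr): print((P_-E_)[:2]@u*1e3,(P_-E_)[:2]@v*1e3)
E
```

```text
eye [0.5316 0.2437 0.0683] [305. 397.] post [312. 365.]
[array([355., 370.]), array([317., 323.]), array([269., 361.]), array([308., 407.])]
by image eye [0.5315 0.2439 0.0683] post [0.5325 0.2447 0.0605]
2.388885237780568 0.9573794667453837
0.8658782638348991 1.051430288653835
2.2140539756005997 1.02098432157074
0.6910470016549309 1.1150351434791912
```

The picture shows the eye ring at (305,396) around the head at (313,370). It needs about 1.5 mm more along the spring and 1 mm along tool +y before lowering.

>>> {"method": "send_rows", "body": {"translation": [[0.05,0.035,0],[0,0,0],[-0.008,0,0.043],[-0.008,0,0.043],[-0.008,0,0.043]], "rotation": [[0,0,0],[0,0,0],[0,-0.13,0],[0,-0.13,0],[0,-0.13,0]], "grip": [10,10,10,10,10]}}

```text
time: 17.8
eef_pos: [0.5344, 0.2194, 0.0459]
tcp_rot: [0.671, 0.741, 0.024, -0.028]
contact_force: [2.6, -8.4, -1.2]
opening: 0.146
```

>>> {"method": "send_rows", "body": {"translation": [[-0.008,0,0.043],[-0.008,0,0.043],[0,0,0]], "rotation": [[0,-0.13,0],[0,-0.13,0],[0,0,0]], "grip": [10,10,10]}}

```text
time: 18.18
eef_pos: [0.5343, 0.2193, 0.0433]
tcp_rot: [0.671, 0.741, 0.016, -0.02]
contact_force: [1.8, -8.0, -0.5]
opening: 0.142
```

```bash
cat > chk.py <<'E'
from h import *
s=st();M=R.from_quat(s["tcp_rot"]).as_matrix();e=np.array(s["eef_pos"])+M@np.array([.0273,.0001,-.0156])
P=np.array([.5324,.2455]);u=np.array([-.0967,.9953]);v=np.array([u[1],-u[0]])
print("eye",e.round(4),"post-eye u,v mm",((P-e[:2])@u*1e3).round(2),((P-e[:2])@v*1e3).round(2),"pull",-(s["contact_force"][:2]@u))
E
python3 chk.py
```

```text
t 18.175 tcp [0.5343 0.2193 0.0433] yaw 95.69 z [-0.008   0.0514 -0.9986] F [ 1.8 -8.  -0.5] op 0.142
eye [0.5318 0.2456 0.0603] post-eye u,v mm -0.18 0.6 pull 8.118559877452327
```

No extra force with the ring already at head height. Continuing down.

>>> {"method": "send_rows", "body": {"translation": [[-0.004,0,0.043],[-0.004,0,0.042],[-0.004,0,0.042],[0,0,0]], "rotation": [[0,-0.13,0],[0,-0.13,0],[0,-0.13,0],[0,0,0]], "grip": [10,10,10,10]}}

```text
time: 18.68
eef_pos: [0.5342, 0.2191, 0.0396]
tcp_rot: [0.671, 0.741, 0.005, -0.008]
contact_force: [2.8, -8.6, -0.1]
opening: 0.147
```

>>> {"method": "send_rows", "body": {"translation": [[0,0,0.042],[0,0,0.042],[0,0,0]], "rotation": [[0,-0.13,0],[0,-0.08,0],[0,0,0]], "grip": [10,10,10]}}

```text
time: 19.05
eef_pos: [0.5344, 0.2189, 0.0386]
tcp_rot: [0.671, 0.741, -0.002, -0.001]
contact_force: [-2.2, -9.5, 6.6]
opening: 0.146
```

```bash
python3 chk.py
```

```text
t 19.05 tcp [0.5344 0.2189 0.0386] yaw 95.68 z [-0.0039 -0.0012 -1.    ] F [-2.2 -9.5  6.6] op 0.146
eye [0.5319 0.2461 0.0542] post-eye u,v mm -0.63 0.49 pull 9.279405511541638
```

The eye is at seat height with 6.6 N of contact from below. I'll relax towards the hook until the eye bears on the neck, then let go.

>>> {"method": "send_rows", "body": {"translation": [[-0.05,0,0],[-0.05,0,0],[-0.02,0,-0.01],[0,0,0]], "rotation": [[0,0,0],[0,0,0],[0,0,0],[0,0,0]], "grip": [10,10,10,10]}}

```text
time: 19.55
eef_pos: [0.535, 0.2164, 0.0386]
tcp_rot: [0.672, 0.741, -0.0, -0.001]
contact_force: [-0.0, -7.4, 3.3]
opening: 0.147
```

```bash
python3 chk.py
```

```text
t 19.55 tcp [0.535  0.2164 0.0386] yaw 95.59 z [-0.0023  0.0017 -1.    ] F [-0.  -7.4  3.3] op 0.147
eye [0.5325 0.2436 0.0542] post-eye u,v mm 1.95 0.07 pull 7.3900472495678695
```

>>> {"method": "send_rows", "body": {"translation": [[-0.05,0,0],[0,0,0]], "rotation": [[0,0,0],[0,0,0]], "grip": [10,10]}}

```text
time: 19.8
eef_pos: [0.5351, 0.2154, 0.0386]
tcp_rot: [0.672, 0.741, 0.0, -0.002]
contact_force: [0.4, -5.5, 5.4]
opening: 0.149
```

>>> {"method": "send_rows", "body": {"translation": [[0,0,0],[0,0,0],[0,0,0],[0,0,0],[0,0,0]], "rotation": [[0,0,0],[0,0,0],[0,0,0],[0,0,0],[0,0,0]], "grip": [16,20,28,36,40]}}

```text
time: 20.42
eef_pos: [0.5356, 0.2162, 0.0386]
tcp_rot: [0.672, 0.741, 0.001, -0.002]
contact_force: [0.4, -0.1, 0.4]
opening: 0.471
```

>>> {"method": "send_rows", "body": {"translation": [[0,0,-0.5],[0,0,-0.9],[-0.9,0,-0.9],[-0.9,0,-0.8],[0,0,0]], "rotation": [[0,0,0],[0,0,0],[0,0,0],[0,0,0],[0,0,0]], "grip": [40,40,40,40,40]}}

```text
time: 21.05
eef_pos: [0.5432, 0.161, 0.1352]
tcp_rot: [0.673, 0.74, 0.004, 0.001]
contact_force: [0.9, -0.8, -0.1]
opening: 0.469
```

>>> {"method": "send_rows", "body": {"translation": [[-0.5,0,0],[0,0,0],[0,0,0]], "rotation": [[0,0,0],[0,0,0],[0,0,0]], "grip": [40,40,40]}}

```text
time: 21.42
eef_pos: [0.5417, 0.1472, 0.1303]
tcp_rot: [0.672, 0.741, 0.001, -0.002]
contact_force: [0.3, -0.1, 0.5]
opening: 0.472
```

```bash
python3 - <<'E'
from h import *
import pickle
s=st();c=cam("wrist");q=cam("scene");pickle.dump((c,s),open("w7.pkl","wb"))
A=cv2.resize(c["image"][:300,130:380],(500,600),interpolation=cv2.INTER_CUBIC)
w=proj(q,[.54,.17,.05]).astype(int);B=cv2.resize(q["image"][w[1]-50:w[1]+50,w[0]-25:w[0]+25],(300,600),interpolation=cv2.INTER_CUBIC)
cv2.imwrite("pics/n.png",np.hstack([A,B]))
E
```

```text
t 21.425 tcp [0.5417 0.1472 0.1303] yaw 95.58 z [-0.0025  0.0044 -1.    ] F [ 0.3 -0.1  0.5] op 0.472
```

View pics/n.png

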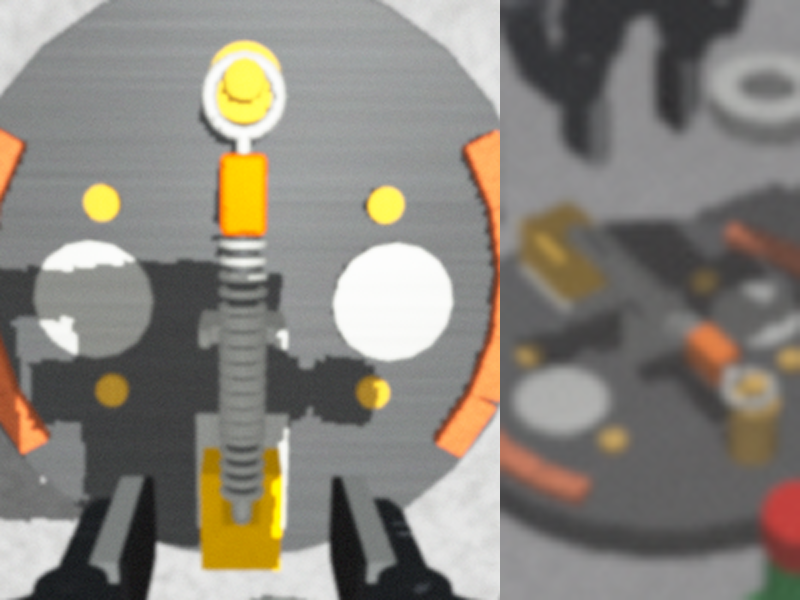

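```bash
python3 - <<'E'
from h import *
import pickle
c,s=pickle.load(open("w7.pkl","rb"))
f=lambda x,y,z:ray(c,(130+x/2-.25,y/2-.25),z)
u=np.array([-.0967,.9953]);P=np.array([.5324,.2455]);h=np.array([.5457,.099])
for z in(.054,.0627): print(z,"eye-post",((f(244,97,z)[:2]-P)@u*1e3).round(1),"outer dia",np.linalg.norm(f(202,97,z)-f(286,97,z))*1e3, "pin-hole", ((f(242,505,.053)[:2]-h)@u*1e3).round(1))
cv2.imwrite("pics/o.png",np.hstack([cv2.resize(c["image"][15:80,220:285],(500,500),interpolation=cv2.INTER_CUBIC),cv2.resize(c["image"][220:290,220:285],(300,323),interpolation=cv2.INTER_CUBIC) if 0 else cv2.resize(c["image"][215:290,230:275],(300,500),interpolation=cv2.INTER_CUBIC)]))
E
```

```text
0.054 eye-post -4.4 outer dia 24.843167463132357 pin-hole 7.5
0.0627 eye-post -5.0 outer dia 23.858438522008974 pin-hole 7.5
```

Numerically, the ring's outer diameter comes to 24.84 mm at seat height (true value 24.8), so the eye is low, under the head, with its far side against the neck. The hook's depth can't be judged well from above, so I'll feel it with a gentle touch of the shut fingers on the coil over the block. The coil top should be at 61 mm.

```bash
python3 -c "
from h import *
p,M=plan([.5438,.1189,.070],95.55,5)"
```

```text
[[-0.19, -0.01, 0.4], [-0.19, -0.01, 0.4], [-0.19, -0.01, 0.4], [-0.19, -0.01, 0.4], [-0.19, -0.01, 0.4]]
rot/row [-0.003, -0.01, 0.002] end [0.5432 0.119  0.0706]
```

>>> {"method": "send_rows", "body": {"translation": [[-0.19,0,0],[-0.19,0,0],[-0.19,0,0],[-0.19,0,0],[-0.19,0,0]], "rotation": [[0,0,0],[0,0,0],[0,0,0],[0,0,0],[0,0,0]], "grip": [30,15,0,0,0], "squeeze": 20}}

```text
time: 22.15
eef_pos: [0.5452, 0.1181, 0.1313]
tcp_rot: [0.672, 0.741, 0.001, -0.002]
contact_force: [0.8, 0.6, -0.2]
opening: -0.002
```

>>> {"method": "send_rows", "body": {"translation": [[0,0,0.5],[0,0,0.6],[0,0,0.5],[0,0,0.38],[0,0,0]], "rotation": [[0,0,0],[0,0,0],[0,0,0],[0,0,0],[0,0,0]], "grip": [0,0,0,0,0]}}

```text
time: 22.78
eef_pos: [0.5442, 0.1189, 0.0702]
tcp_rot: [0.672, 0.741, 0.0, -0.003]
contact_force: [0.3, 0.7, 0.6]
opening: 0.004
```

>>> {"method": "send_rows", "body": {"translation": [[0,0,0.04],[0,0,0.04],[0,0,0.04],[0,0,0]], "rotation": [[0,0,0],[0,0,0],[0,0,0],[0,0,0]], "grip": [0,0,0,0]}}

```text
time: 23.28
eef_pos: [0.5452, 0.1189, 0.0684]
tcp_rot: [0.672, 0.741, 0.002, -0.002]
contact_force: [0.1, 0.3, -0.5]
opening: 0.002
```

>>> {"method": "send_rows", "body": {"translation": [[0,0,0.03],[0,0,0.03],[0,0,0.03],[0,0,0]], "rotation": [[0,0,0],[0,0,0],[0,0,0],[0,0,0]], "grip": [0,0,0,0]}}

```text
time: 23.78
eef_pos: [0.545, 0.1189, 0.0654]
tcp_rot: [0.672, 0.741, 0.001, -0.002]
contact_force: [-0.3, -0.1, 0.3]
opening: 0.001
```

>>> {"method": "send_rows", "body": {"translation": [[0,0,0.03],[0,0,0.02],[0,0,0]], "rotation": [[0,0,0],[0,0,0],[0,0,0]], "grip": [0,0,0]}}

```text
time: 24.15
eef_pos: [0.5451, 0.1189, 0.064]
tcp_rot: [0.672, 0.741, 0.001, -0.002]
contact_force: [-0.5, -0.0, -0.8]
opening: 0.003
```

>>> {"method": "send_rows", "body": {"translation": [[0,0,0.03],[0,0,0.03],[0,0,0]], "rotation": [[0,0,0],[0,0,0],[0,0,0]], "grip": [0,0,0]}}

```text
time: 24.52
eef_pos: [0.5451, 0.1189, 0.0621]
tcp_rot: [0.672, 0.741, 0.001, -0.002]
contact_force: [-0.7, 0.2, -0.3]
opening: -0.0
```

>>> {"method": "send_rows", "body": {"translation": [[0,0,0.03],[0,0,0],[0,0,0]], "rotation": [[0,0,0],[0,0,0],[0,0,0]], "grip": [0,0,0]}}

```text
time: 24.9
eef_pos: [0.5451, 0.1189, 0.0614]
tcp_rot: [0.672, 0.741, 0.001, -0.002]
contact_force: [-0.1, -0.0, 0.1]
opening: -0.004
```

No contact down to 61.4 mm, so the coil top is no higher than the seated value of 61 mm and the hook is fully down. I'll retreat and hand in.

>>> {"method": "send_rows", "body": {"translation": [[0,0,-0.3],[0,0,-0.8],[0,0,-0.9],[0,0,-0.9],[0,0,-0.9]], "rotation": [[0,0,0],[0,0,0],[0,0,0],[0,0,0],[0,0,0]], "grip": [0,0,0,0,0]}}

```text
time: 25.52
eef_pos: [0.5453, 0.1184, 0.1771]
tcp_rot: [0.672, 0.741, 0.002, -0.001]
contact_force: [-0.2, -0.7, 0.1]
opening: -0.003
```

>>> {"method": "send_rows", "body": {"translation": [[0,0,-0.5],[0,0,0],[0,0,0]], "rotation": [[0,0,0],[0,0,0],[0,0,0]], "grip": [0,0,0]}}

```text
time: 25.9
eef_pos: [0.5445, 0.1183, 0.1891]
tcp_rot: [0.672, 0.741, 0.001, -0.002]
contact_force: [0.1, 0.8, 0.4]
opening: -0.003
```

```bash
python3 - <<'E'
from h import *
st();c=cam("wrist");hsv=cv2.cvtColor(c["image"],cv2.COLOR_BGR2HSV)
m=cv2.inRange(hsv,(5,200,150),(17,255,255))
u=np.array([-.0967,.9953]);P=np.array([.5324,.2455])
for q in cv2.findContours(m,0,2)[0]:
    if cv2.contourArea(q)>60:
        x=np.array(cv2.minAreaRect(q)[0]);r=ray(c,x,.061);print(cv2.contourArea(q),x.round(),r.round(4),"along u to post",((P-r[:2])@u*1e3).round(1))
ticket.sign_off()
E
```

```text
t 25.9 tcp [0.5445 0.1183 0.1891] yaw 95.58 z [-0.0025  0.0043 -1.    ] F [0.1 0.8 0.4] op -0.003
the job is handed in; nothing more can be done
```

The return spring is fitted and handed in at about 26 s. I lifted it from the blue cradle, put its hook fully down in the shoe hole and stretched it about 28 mm. I then lowered its eye over the brass post, relaxed it onto the neck, let go and backed clear.

**Forces:** the highest contact reading was about 12 N, while the eye was being seated; the limit is 38 N. The limits on overstretch, arm speed and handling of the other objects were not approached on purpose. I did not move near the purple look-alikes.

**Last checks that agreed:**
- **Eye:** the last picture viewed shows it round the post. Its ring measures 24.84 mm across at seat height (true size 24.8 mm), so it sits low, under the head, and did not move when released.
- **Hook:** the picture shows it in the hole. A gentle touch from above met nothing down to 61.4 mm, so the coil is no higher than its seated 61 mm.

**Checks that failed or disagreed:**
- **Eye offset:** it measured 4.4 mm from the post axis towards the hook, against 3.5 mm expected.
- **Final sleeve check:** the colour check just before hand-in found no blobs, probably because the thresholds were too strict, so it neither confirms nor contradicts the rest.
- **Hook position:** the pixel I picked for the pin in the last image lay 7.5 mm past the hole centre. I think it was the coil's end, which is about 8 mm from the pin, and not the pin itself.

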